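# Let the long roll out of the dispenser

## Robot

A 6-joint arm with a two-finger parallel gripper is mounted at the origin on the work surface. World frame = base frame: x ahead of the robot, y to its left, z up, the work surface at z = 0. Lengths are in m, angles in rad, forces in N, time in s.
With the tool pointing down it reaches from about 0.3 to 0.875 m from the base axis. Payload 6.4 kg.
Tool frame: the origin (TCP) lies midway between the tips of the shut fingers; the grasp point (between the pads) lies ctrl.grip_depth behind it (ctrl.grip_depth is the distance from the TCP to the grasp point, in m); x points along the fingers, y is the direction in which the jaws open and shut, and the axes are right-handed (so a half turn about x gives the same grasp; the last joint's range is limited). The gripper opens to 85 mm and grips with 20 to 120 N. Pads are 22 mm wide; open, the fingers measure 114 mm over their backs; the gripper's body (76 mm by 85 mm) begins 54 mm behind the grasp point. The pads swing forward as they close: fully open they stand 13 mm farther back than shut.
Start: joints at [-1.536, 0.181, 1.607, -0, 1.354, -0.206], TCP at [0.137, -0.558, 0.231] pointing down, gripper open.
Joint ranges: [-2.99, 2.99], [-0.89, 2.07], [0.3, 2.58], [-1.14, 4.28], [0, 2.63], [-3.12, 3.12]. Speed limits (rad/s): [2.57, 2.57, 3.01, 3.14, 3.14, 3.14].

## Interface

Orientations are given as a unit quaternion [w, x, y, z].
In Python, from bench import ctrl gives the robot as it stands.
- The arm moves only by the shell command python3 -m creep 'ROWS'. ROWS is text: rows parted by semicolons, each of 7 numbers parted by spaces: the opening, from 0 (shut) to 1 (fully open), then the shift along the tool's x, y, z in cm, then the turn, a rotation vector about the tool's x, y, z in rad. In form: claw x y z ax ay az; .... A call has 1 to 10 rows; each row shifts and turns the pose as measured when the row begins, along the tool's axes as they then stand; what a row does not reach is not made up. A row lasts 1/8 s, in which the tool goes at most 62.5 mm and 10.7 degrees, less where a joint would pass 70% of its speed; a pose out of reach is approached as far as the arm can. A call with a gripper value outside its range is refused whole. The fingers move at their own pace and stop on an object; the grip force is fixed at half the most. Time passes only in rows, so rows that do not move let the fingers close. It gives the time, the measured TCP pose, the force and the opening at its end, in the units of the state.
- ctrl.get_obs(): the state, without advancing time (a new reading comes with each control period).
- ctrl.camera(name): name is "scene" or "side" or "wrist"; returns (picture, depth): 480x640x3 uint8, blue, green, red; 480x640 float32, m along the optical axis (not along the pixel's ray), 0 where there is no reading.
- ctrl.calibration(name): a dict with "mtx" (3x3 intrinsics, pixels), "R" (3x3) and "t" (3): a world point X has camera coordinates R X + t; the wrist camera has in their place "tool_from_camera" (4x4, takes a point from camera to tool coordinates, whose origin is the TCP and whose axes are the tool frame's). Camera axes: x right, y down, z forward; pixel columns grow to the right and rows downward; lengths in m; the calibration is good to about 2 mm. A picture is of the moment at which its call begins: read the wrist's pose just before it. calibration takes no time and is no camera call.
- ctrl.hand_in(): hands the job in, once; it reports no verdict.
Trained networks look in the newest picture that a camera, given by its name, has taken for a name from the list of things; names that differ only in an ending like _2 or _b are one class to them, and where a whole thing is asked for, a point or a joint stands for the part that bears it (a point fixed in the world has none). Each returns a list of dicts, best first, with "confidence" (0 to 1); they miss things now and then, are a little off and sometimes report something else, mostly with a low value. They report only what shows in the picture. A call takes as long as a camera call. They do not tell look-alikes from the thing itself.
- ctrl.find_in(query, camera): "rect" ([left, top, right, bottom] in pixels, round what is visible of it).
The state is a dict: "time_s": time; "q": joint angles; "dq": joint speeds; "joint_efforts": joint torques, N m; "eef_pos": TCP position; "eef_rot": TCP orientation; "wrist_force": force on the tool from outside, world axes, zero at the start; "torque": the same for the moment, N m; "opening": opening from 0.0 (shut) to 1.0 (fully open).
Only numpy, scipy, OpenCV 4.12 (cv2) and the standard library are available. Lean on these libraries where they do the work, as an engineer would, in place of code of your own. Each camera call takes 0.05 s, during which the arm holds its last target.

## Task

Let the long bread roll out into the tray: press down, with the fingertips, the long end of the lever beside the bay that holds it, keep it down until the roll has rolled out beneath the heavy flap, then let the lever come back up so that the flap falls shut. The round roll in the other bay stays in; touch neither the rolls nor the flaps, and leave everything else on the counter where it is.

Things in the scene. Friction and masses are not known exactly. Their poses are not given: they have to be found in the camera images.
- dispenser: fixed two-bay roll dispenser. Origin on the counter under the bays; x points from the staff side (levers) to the flaps and tray, y left, z up. Panels 150 mm tall at y = 0 and +-136 mm, x = -60 to 86, part the left (+y) and right bay, a lever outside each. Bay floors slope 14 deg down to +x, 38 mm high at the flap, into a ramp to the one tray: inside x = 150 to 270, y = +-131, floor 10, walls 52 to 60 high
- pad_left (a point): middle of the top face of the wooden press pad (60 mm along the lever, 36 mm wide, 10 mm thick) at the long, staff-side end of the left bay's lever. At rest about 183 mm above the counter. It slopes 16 deg, down towards the dispenser at rest, as much the other way when fully pressed; pressed down it goes 112 mm lower and 16 mm towards the staff side
- pad_right (a point): the same for the right bay's lever (-y of the dispenser)
- lever_left (a joint): turn of the left lever, rad: 0 at rest (long end up), 0.56 at its stop (long end fully down). Steel bar 12 mm thick on a fulcrum at x = 0, y = 158, z = 95 mm of the dispenser; pad 205 mm from there. The short end lies under the flap's side pin and lifts it; the flap's weight (1.6 to 2.4 kg) brings the lever back when let go. 6 to 16 N on the pad moves it
- lever_right (a joint): the same for the right lever (fulcrum at y = -158 mm)
- flap_left (a joint): lift of the left bay's heavy flap of steel bars, rad: 0 shut, about 0.4 with the lever fully down. It hinges along the top of the bay, its front edge hanging 8 mm over the bay floor; the roll gets out beneath it from about 0.25
- flap_right (a joint): the same for the right bay
- long_roll_center (a point): centre of the long bread roll: a rounded bar 100 mm long, 44 mm thick, its length across the bay, waiting behind the flap of one of the two bays (y about +68 or -68 mm in the dispenser's frame); it rolls down into the tray by itself in about a second once the flap is well up
- round_roll_center (a point): centre of the round bread roll, a ball 58 mm across, waiting in the other bay
- mug: white mug, 72 mm across, 85 mm tall, between the two levers; loose, origin at the centre of its underside
- jam_jar: closed amber jar, 64 mm across, 85 mm tall, beyond the left lever; loose, origin at the centre of its underside
- sugar_bowl: white bowl, 90 mm across, 50 mm tall, beyond the right lever; loose, origin at the centre of its underside
- tongs: steel bread tongs lying flat, about 220 mm long and 20 mm high, to the right of the dispenser; loose
- pastry_brush: pastry brush lying flat, to the left of the dispenser; loose
- salt_tin: aluminium tin, 56 mm across, 90 mm tall, further to the left; loose, origin at the centre of its underside
Not all that is in view belongs to the job. Leave any blue look-alike of the part that bears long_roll_center alone. Leave any blue look-alike of the part that bears round_roll_center alone.

How it is judged:
On the way, in this order (a step that is already met when the one before it is completed fails the run):
1. a lever is being pressed down by the fingers (past 0.08 of its 0.56 rad) (((contact force between the fingers and lever_left above 1 N and value of joint lever_left above 0.08 rad) or (contact force between the fingers and lever_right above 1 N and value of joint lever_right above 0.08 rad))), for 0.1 s.
2. the long roll has rolled out past the flap while the lever is still held down (x of long_roll_center in the frame of dispenser above 0.14 m and ((contact force between the fingers and lever_left above 1 N and value of joint lever_left above 0.08 rad) or (contact force between the fingers and lever_right above 1 N and value of joint lever_right above 0.08 rad))), for 0.1 s.
At the end, for the whole second after the job is handed in: The long roll lies at rest in the tray (inside its walls, on its floor), the round roll is still in its bay, both flaps are shut and both levers back at rest (each within 0.05 rad) (x of long_roll_center in the frame of dispenser between 0.145 and 0.27 m and y of long_roll_center in the frame of dispenser between -0.13 and 0.13 m and z of long_roll_center in the frame of dispenser below 0.045 m and linear speed of long_roll below 0.03 m/s and x of round_roll_center in the frame of dispenser below 0.1 m and z of round_roll_center in the frame of dispenser below 0.1 m and value of joint each of flap_left, lever_left, flap_right, lever_right below 0.05 rad); the robot touches nothing.
It fails at once if the round roll leaves its bay (x of round_roll_center in the frame of dispenser above 0.12 m).
It fails at once if the robot touches a roll (contact force between any of the fingers, the arm and long_roll above 0.5 N or contact force between any of the fingers, the arm and round_roll above 0.5 N).
It fails at once if the robot touches a flap itself (contact force between any of the fingers, the arm and flap_left above 0.5 N or contact force between any of the fingers, the arm and flap_right above 0.5 N).
It fails at once if a bystander is shifted by more than 20 mm or lifted (distance of any of mug, jam_jar, sugar_bowl, tongs, pastry_brush, salt_tin from where it was at the start of the episode above 0.02 m).
It also fails if it takes over 38 s, if anything falls off the work surface, if the arm or the gripper's body presses on something with over 40 N, if the wrist force passes 120 N, or if a joint passes its speed limit or range.

## Working session

There is one attempt and no reset: what is moved stays moved. The work goes in short steps, Python scripts to look and compute and a shell command to move; the robot and the scene stay as the last step left them, time stands still between calls to the robot, and variables do not carry over. Pictures are saved under pics/ and viewed, and the job is handed in when it is done.

```bash
ls; mkdir -p pics; python3 - <<'E'
from bench import ctrl
import cv2
print(ctrl.get_obs())
print(ctrl.grip_depth)
for n in ["scene","side"]:
    p,d=ctrl.camera(n); cv2.imwrite(f"pics/{n}0.png",p)
    for q in ["dispenser","pad_left","pad_right","long_roll_center","round_roll_center","mug","jam_jar","sugar_bowl"]:
        print(n,q,[(r['confidence'],r['rect']) for r in ctrl.find_in(q,n)][:3])
E
```

```text
pics
{'time_s': 0.0, 'q': array([-1.53629558e+00,  1.81501396e-01,  1.60801259e+00,  9.88339712e-06,
        1.35384841e+00, -2.06292955e-01]), 'dq': array([-0.00098006, -0.00021603, -0.00021429, -0.00047768,  0.00045658,
        0.00146692]), 'joint_efforts': array([-3.49793218e-04, -4.44868934e+01, -3.51338124e+01, -3.70267790e-04,
        9.11302603e-03, -2.35544763e-05]), 'eef_pos': array([ 0.1371263 , -0.5578267 ,  0.23040426]), 'eef_rot': array([ 0.08430402,  0.70204496,  0.08555022, -0.70193081]), 'wrist_force': array([-0.81597189,  1.45422994, -0.3523606 ]), 'torque': array([-0.02775192,  0.03385346, -0.01728438]), 'opening': 1.0012165640946795}
0.0187
scene dispenser [(0.83, [114.2, 137.0, 397.9, 415.5]), (0.59, [239.9, 293.2, 268.0, 321.9])]
scene pad_left [(0.71, [317.0, 324.3, 391.5, 393.2])]
scene pad_right [(0.74, [171.8, 136.2, 296.9, 260.2]), (0.57, [256.0, 227.4, 398.8, 370.3])]
scene long_roll_center [(0.91, [176.2, 151.0, 202.0, 181.6]), (0.81, [196.0, 245.4, 231.6, 285.4]), (0.69, [331.0, 162.9, 349.9, 200.4])]
scene round_roll_center [(0.94, [365.2, 386.1, 398.0,
[... 280 characters left out ...]
[(0.66, [243.0, 136.6, 275.3, 166.2]), (0.3, [174.7, 136.9, 299.3, 263.4])]
side dispenser [(0.64, [252.6, 203.8, 517.5, 346.6])]
side pad_left [(0.63, [246.4, 204.0, 320.9, 228.0])]
side pad_right [(0.63, [314.0, 278.4, 470.2, 312.2])]
side long_roll_center [(0.8, [236.5, 333.9, 270.4, 382.2]), (0.7, [315.0, 278.8, 471.2, 311.9]), (0.63, [450.1, 395.6, 499.4, 453.1])]
side round_roll_center [(0.82, [288.2, 209.7, 308.7, 231.5]), (0.5, [348.4, 206.3, 353.4, 212.2])]
side mug [(0.76, [292.5, 270.5, 332.7, 326.6]), (0.59, [369.3, 347.6, 475.7, 400.7])]
side jam_jar [(0.9, [227.1, 216.4, 253.5, 255.0]), (0.37, [313.9, 280.2, 472.5, 311.7])]
side sugar_bowl [(0.85, [327.4, 382.1, 380.9, 438.2])]
```

View pics/scene0.png

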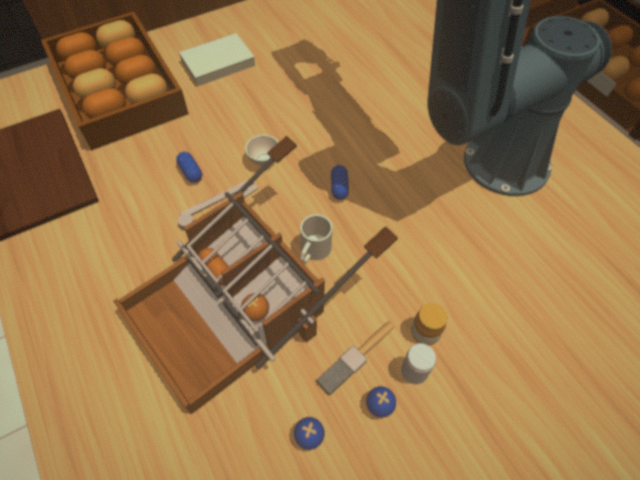

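View pics/side0.png

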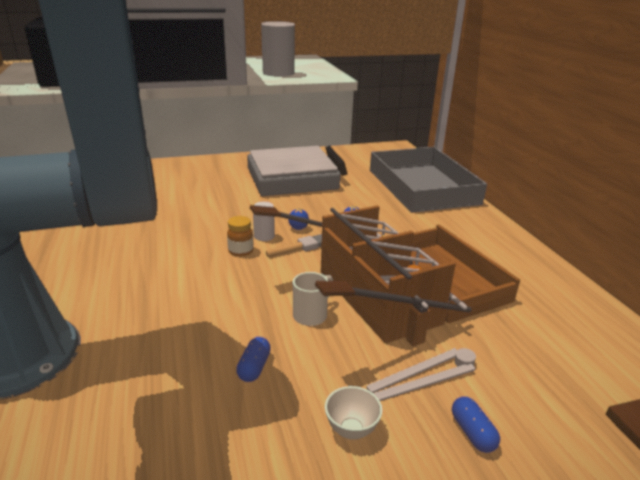

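```bash
python3 - <<'E'
import cv2
a=cv2.imread("pics/scene0.png")[130:350,160:420]
cv2.imwrite("pics/z.png",cv2.resize(a,None,fx=3,fy=2.7,interpolation=3)[:600,:800])
E
cat > h.py <<'E'
import numpy as np
from bench import ctrl
from scipy.spatial.transform import Rotation as Ro
def world(n,d,u,v,w=1):
    c=ctrl.calibration(n);m=c["mtx"];
    p=d[v-w:v+w+1,u-w:u+w+1];z=np.median(p[p>0])
    X=np.array([(u-m[0,2])/m[0,0]*z,(v-m[1,2])/m[1,1]*z,z])
    return np.array(c["R"]).T@(X-c["t"])
def proj(n,X):
    c=ctrl.calibration(n);Y=(np.array(c["R"])@np.atleast_2d(X).T).T+c["t"]
    p=(np.array(c["mtx"])@Y.T).T
    return p[:,:2]/p[:,2:]
E
python3 - <<'E'
from h import *
np.set_printoptions(precision=3,suppress=True)
for n,pts in dict(scene=[(381,241),(372,250),(390,234),(283,148),(275,157),(290,141),(316,222),(431,310),(420,355),(262,142),(215,265),(256,306),(222,200),(355,360)],side=[(265,210),(330,288),(310,283),(354,410)]).items():
    p,d=ctrl.camera(n)
    for q in pts: print(n,q,world(n,d,*q))
E
```

```text
scene (381, 241) [0.502 0.129 0.185]
scene (372, 250) [0.525 0.134 0.177]
scene (390, 234) [0.48  0.126 0.189]
scene (283, 148) [ 0.556 -0.179  0.186]
scene (275, 157) [ 0.58  -0.172  0.176]
scene (290, 141) [ 0.535 -0.186  0.191]
scene (316, 222) [ 0.547 -0.047  0.059]
scene (431, 310) [0.461 0.267 0.085]
scene (420, 355) [0.537 0.333 0.091]
scene (262, 142) [ 0.535 -0.355  0.032]
scene (215, 265) [ 0.796 -0.039  0.089]
scene (256, 306) [0.764 0.096 0.104]
scene (222, 200) [ 0.699 -0.255  0.001]
scene (355, 360) [0.632 0.263 0.02 ]
side (265, 210) [0.501 0.118 0.186]
side (330, 288) [ 0.547 -0.193  0.189]
side (310, 283) [0.573 0.013 0.059]
side (354, 410) [ 0.563 -0.297  0.015]
```

View pics/z.png

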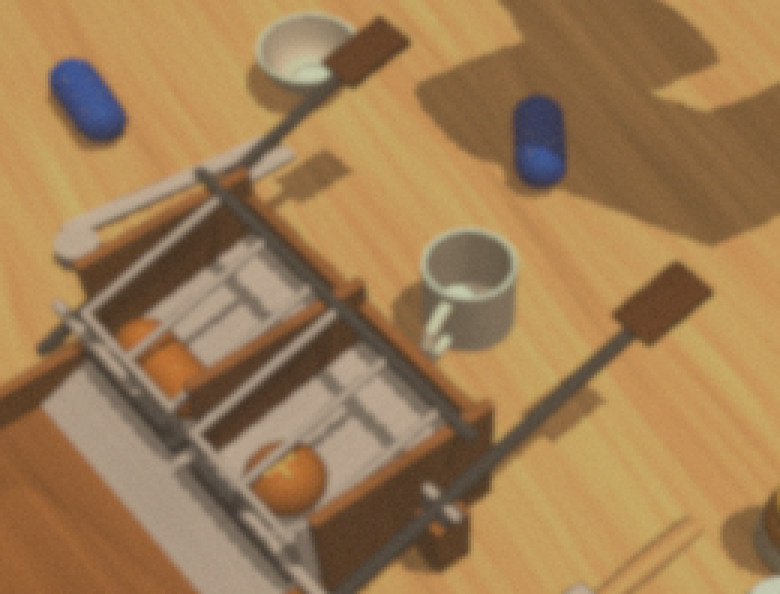

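The right bay (pad at about (283,148) in the scene view) holds the long roll at about (215,265). The left bay holds the ball at (256,306). So the right lever is the one to press. I'll refine its pad from the depth data.

```bash
python3 - <<'E'
from h import *
np.set_printoptions(precision=4,suppress=True)
o=ctrl.get_obs();print(o['time_s'],o['eef_pos'])
w,x,y,z=o['eef_rot'];R=Ro.from_quat([x,y,z,w]).as_matrix();print(R)
import cv2
res={}
for n,roi in [("scene",(265,130,305,172))]:
    p,d=ctrl.camera(n);c=ctrl.calibration(n);m=c["mtx"]
    u,v=np.meshgrid(np.arange(640),np.arange(480))
    X=np.stack([(u-m[0,2])/m[0,0]*d,(v-m[1,2])/m[1,1]*d,d],-1)
    W=(X-c["t"])@np.array(c["R"])
    for nm,ctr in (("L",(0.502,.129)),("R",(.556,-.179))):
        M=(d>0)&(abs(W[...,2]-.184)<.02)&(np.hypot(W[...,0]-ctr[0],W[...,1]-ctr[1])<.06)
        P=W[M]; 
        r=cv2.minAreaRect((P[:,:2]*1000).astype(np.float32));print(nm,len(P),P.mean(0),r)
        b,g,rr=p[M].mean(0);print(b,g,rr)
        res[nm]=P
    t=np.array([.556,-.179,.215]);print("tool shift cm",R.T@(t-o['eef_pos'])*100)
E
```

```text
1.0 [ 0.1371 -0.5584  0.2313]
[[ 0.      0.2385 -0.9712]
 [-0.     -0.9712 -0.2385]
 [-1.      0.     -0.    ]]
L 618 [0.5065 0.1304 0.1818] ((513.789794921875, 129.9298858642578), (80.0085220336914, 37.879737854003906), 9.934447288513184)
46.82847896440129 74.81553398058253 107.6084142394822
R 449 [ 0.5619 -0.1794  0.182 ] ((569.8265380859375, -180.2736358642578), (79.58866119384766, 38.81028747558594), 11.202951431274414)
48.73496659242762 74.68819599109132 105.10913140311804
tool shift cm [  1.63   -26.8599 -49.7259]
```

```bash
python3 -m creep '0 0 -2.66 -4.98 0 0 0;0 0 -2.66 -4.98 0 0 0;0 0 -2.66 -4.98 0 0 0;0 0 -2.66 -4.98 0 0 0;0 0 -2.66 -4.98 0 0 0;0 0 -2.66 -4.98 0 0 0;0 0 -2.66 -4.98 0 0 0;0 0 -2.66 -4.98 0 0 0;0 0 -2.66 -4.98 0 0 0;0 0 0 0 0 0 0'
cat > st.py <<'E'
from h import *
import sys
np.set_printoptions(precision=4,suppress=True)
o=ctrl.get_obs();w,x,y,z=o['eef_rot'];R=Ro.from_quat([x,y,z,w]).as_matrix()
print(o['time_s'],o['eef_pos'],o['wrist_force'],o['opening'],R.tolist())
if len(sys.argv)>1: print("shift cm",R.T@(np.array([float(a) for a in sys.argv[1:4]])-o['eef_pos'])*100)
E
python3 st.py 0.557 -0.181 0.205
```

```text
time_s: 2.3
eef_pos: [0.5273, -0.2105, 0.2325]
eef_rot: [0.085, 0.703, 0.082, -0.701]
wrist_force: [0.4, -0.3, -0.3]
opening: -0.001
2.3 [ 0.5273 -0.2105  0.2325] [ 0.4255 -0.2643 -0.2755] -0.001486999023169179 [[0.00386803002188512, 0.23492235257730704, -0.9720064437046153], [-0.004642316589613324, -0.9719990225276909, -0.2349390327338047], [-0.9999817434535653, 0.005421112870747979, -0.0026691374657394976]]
shift cm [ 2.7436 -2.1863 -3.5778]
```

```bash
python3 -m creep '0 0 -2.2 -3.6 0 0 0;0 0 0 0 0 0 0;0 2 0 0 0 0 0;0 0 0 0 0 0 0'
python3 st.py 0.557 -0.181 0.190
python3 - <<'E'
from bench import ctrl
import cv2,numpy as np
a=ctrl.camera("scene")[0][100:320,160:420];b=ctrl.camera("side")[0][180:400,220:480]
cv2.imwrite("pics/c1.png",cv2.resize(np.hstack([a,b]),(800,340)))
E
```

```text
time_s: 2.8
eef_pos: [0.5561, -0.1825, 0.212]
eef_rot: [0.086, 0.703, 0.081, -0.702]
wrist_force: [0.3, 0.5, -0.3]
opening: -0.002
2.8 [ 0.5561 -0.1825  0.212 ] [ 0.3379  0.5101 -0.2543] -0.0016251791413737808 [[0.0021780287506528596, 0.23431014229549574, -0.972159458838017], [-0.006502027813662228, -0.9721378964448357, -0.23431951248267885], [-0.9999764896361673, 0.006831362475705857, -0.0005938532258275685]]
shift cm [ 2.2034 -0.1415 -0.1201]
```

View pics/c1.png

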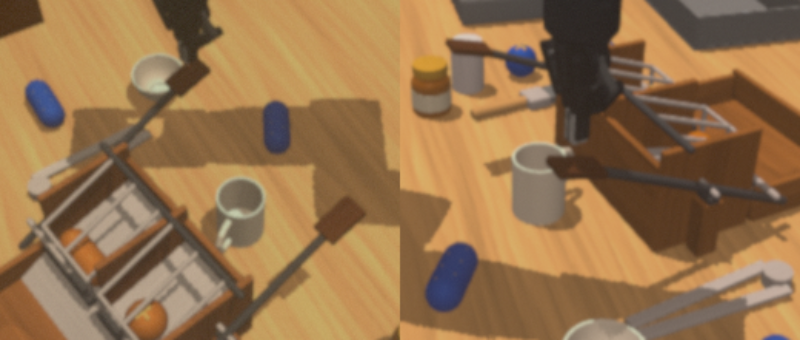

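```bash
python3 -m creep '0 2.2 -0.1 -0.1 0 0 0;0 2 0 0.3 0 0 0;0 2 0 0.4 0 0 0;0 2 0 0.3 0 0 0;0 2 0 0.2 0 0 0'
python3 st.py 0.545 -0.185 0.080
```

```text
time_s: 3.52
eef_pos: [0.5484, -0.1906, 0.1239]
eef_rot: [0.088, 0.706, 0.077, -0.698]
wrist_force: [-7.6, 6.2, 15.3]
opening: -0.001
3.525 [ 0.5484 -0.1906  0.1239] [-7.5618  6.173  15.3411] -0.0009809014819884866 [[0.013016864940456622, 0.2308337959442267, -0.9729061207933174], [-0.013860218890198894, -0.9728534233364846, -0.2310067337434096], [-0.9998192114374667, 0.01649167524728365, -0.009464094679389353]]
shift cm [ 4.38   -0.692   0.2474]
```

```bash
python3 -m creep '0 2 -0.3 0 0 0 0;0 2 -0.3 0 0 0 0;0 1.2 -0.2 0 0 0 0;0 0.4 0 0 0 0 0'
python3 st.py 0.545 -0.185 0.075
python3 - <<'E'
from bench import ctrl
import cv2,numpy as np
a=ctrl.camera("scene")[0][130:350,100:360];b=ctrl.camera("side")[0][180:400,260:520]
cv2.imwrite("pics/c2.png",cv2.resize(np.hstack([a,b]),(800,340)))
E
```

```text
time_s: 4.03
eef_pos: [0.5469, -0.1911, 0.0775]
eef_rot: [0.09, 0.706, 0.073, -0.698]
wrist_force: [-3.8, 9.0, 11.1]
opening: -0.003
4.025 [ 0.5469 -0.1911  0.0775] [-3.754   9.0023 11.118 ] -0.0027795062833288176 [[0.014451109146425738, 0.22816200301930556, -0.9735159299275267], [-0.023159079267587993, -0.9732800357683661, -0.2284504957801717], [-0.9996273418088943, 0.02584709563852558, -0.008780954113150037]]
shift cm [ 0.2376 -0.6423  0.0464]
```

View pics/c2.png

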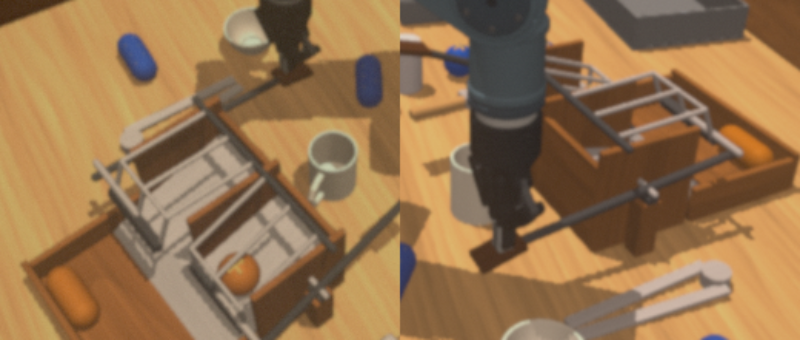

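The lever is fully down, the flap is up and the long roll is in the tray at about (72,296) in the left panel. I'll hold it briefly, then let the lever rise under the fingers.

```bash
python3 -m creep '0 0 0 0 0 0 0;0 0 0 0 0 0 0;0 0 0 0 0 0 0;0 0 0 0 0 0 0;0 -1 0 0 0 0 0;0 -1.5 0 0 0 0 0;0 -1.5 0 0 0 0 0;0 -1.5 0 0 0 0 0;0 -1.5 0 0 0 0 0'
python3 st.py 0.557 -0.185 0.24
```

```text
time_s: 5.25
eef_pos: [0.5525, -0.1928, 0.17]
eef_rot: [0.09, 0.714, 0.069, -0.691]
wrist_force: [5.7, 1.9, 4.0]
opening: -0.005
5.25 [ 0.5525 -0.1928  0.17  ] [5.6737 1.8884 3.9909] -0.004809105514110214 [[0.0353676946982299, 0.22291991111468368, -0.9741949699112364], [-0.02455343227554184, -0.9743167606650311, -0.22383918077649187], [-0.9990726976227624, 0.03183650602409391, -0.02898588879014504]]
shift cm [-6.9957 -0.4368 -0.8117]
```

```bash
python3 -m creep '0 -1.5 0 0 0 0 0;0 -2 0 0 0 0 0;0 -3 0 0 0 0 0;0 -3 0 0 0 0 0;0 -3 0 0 0 0 0;0 0 0 0 0 0 0;0 0 0 0 0 0 0;0 0 0 0 0 0 0'
python3 st.py
python3 - <<'E'
from h import *
import cv2
np.set_printoptions(precision=4,suppress=True)
s,d=ctrl.camera("scene");t=ctrl.camera("side")[0]
cv2.imwrite("pics/s3.png",s)
a=s[130:350,100:360];b=t[180:400,260:520]
for r in ctrl.find_in("long_roll_center","scene")[:4]:
    q=[int((r['rect'][0]+r['rect'][2])/2),int((r['rect'][1]+r['rect'][3])/2)];print(r,world("scene",d,*q))
cv2.imwrite("pics/c3.png",cv2.resize(np.hstack([a,b]),(800,340)))
E
```

```text
time_s: 6.25
eef_pos: [0.5433, -0.1926, 0.3004]
eef_rot: [0.088, 0.712, 0.068, -0.694]
wrist_force: [0.2, 0.5, -0.9]
opening: -0.002
6.25 [ 0.5433 -0.1926  0.3004] [ 0.2074  0.4979 -0.8757] -0.0015651208151975058 [[0.028485516950912195, 0.2188523581991476, -0.9753421044098894], [-0.026332448501829295, -0.9752351398846932, -0.2195974136686997], [-0.9992473054654379, 0.03193849158547543, -0.022017158656527622]]
{'rect': [334.7, 168.3, 350.5, 198.8], 'confidence': 0.75} [ 0.429  -0.1253  0.0438]
{'rect': [129.5, 298.7, 167.6, 342.7], 'confidence': 0.73} [ 0.9647 -0.0082  0.0537]
{'rect': [179.9, 150.9, 202.5, 179.5], 'confidence': 0.63} [ 0.73   -0.3608  0.0451]
{'rect': [174.9, 136.7, 297.9, 263.6], 'confidence': 0.18} [ 0.6987 -0.1268  0.15  ]
```

View pics/c3.png

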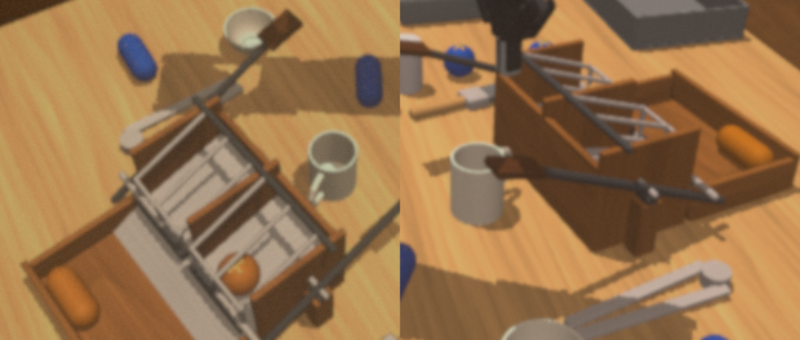

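```bash
python3 -m creep '0 0 0 0 0 0 0;0 0 0 0 0 0 0;0 0 0 0 0 0 0;0 0 0 0 0 0 0'; python3 - <<'E'
from h import *
import cv2
s,d=ctrl.camera("scene")
p=cv2.imread("pics/s3.png");print("roll diff",np.abs(s.astype(int)-p)[290:350,120:175].mean(), "bg",np.abs(s.astype(int)-p)[400:460,20:80].mean())
o=cv2.imread("pics/scene0.png");
for n,(a,b,c,e) in dict(mug=(298,217,335,263),bowl=(243,136,275,166),jar=(408,303,446,344),brush=(315,320,395,395),tongs=(178,182,232,225),Rpad=(265,136,297,170),Rlever=(230,160,275,200)).items():
    print(n,np.abs(s.astype(int)-o)[b:e,a:c].mean())
for q in [(283,148),(381,241)]: print(world("scene",d,*q))
print(ctrl.hand_in())
E
```

```text
time_s: 6.9
eef_pos: [0.5433, -0.1922, 0.2995]
eef_rot: [0.088, 0.711, 0.068, -0.694]
wrist_force: [0.2, -0.7, 0.1]
opening: -0.003
roll diff 2.057171717171717 bg 1.6668518518518518
mug 2.5912651782217
bowl 4.981944444444444
jar 2.472828412494651
brush 2.4454444444444445
tongs 14.82687338501292
Rpad 9.037377450980392
Rlever 22.878703703703703
[ 0.55556473 -0.17982295  0.18514198]
[0.50170964 0.12870632 0.18457555]
the job is handed in; nothing more can be done
None
```

I pressed the right lever down with the closed fingertips and held it until the long roll was in the tray. I then let the lever rise and the flap fall shut, backed off, and handed the job in at about 7 s. The right lever was the one to use because the long roll lay in the right bay and the ball in the left.

**Last checks:**
- **Long roll:** it lies still on the tray floor. Its top is at about 54 mm, which puts its centre at about 32 mm, and its x in the dispenser frame is about 0.24 m.
- **Round roll:** still in its bay.
- **Levers:** both pads read 185 mm, so both levers are back at rest.
- **Flaps:** both look shut in the pictures; I did not measure their angles.
- **Robot:** clear of everything, with about 0 N at the wrist.
- **Bystanders:** the mug, jam jar and pastry brush look unchanged. I did not check the salt tin with a number.

**Not clean:**
- **Tongs and right lever:** the image comparison showed differences there, and a smaller one at the bowl. I put these down to the arm's shadow, since the fingers never went near the tongs, but I did not measure the tongs' or bowl's position again.
- **While pressing:** the fingertips drifted about 8 mm sideways on the pad. They stayed on it in the picture taken with the lever fully down.

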